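Free the transit lock down its well with the long T-key

TASK

The transit lock of the instrument sits at the bottom of the grey well with the square collar. Lift the tall T-key with the square box socket off its post, lower it down that well until it sits fully home over the square stem, and give it a quarter turn clockwise as seen from above. Leave the key standing upright in the well and let go of it.

Things in the scene. Friction and masses are not known exactly. Their poses are not given: they have to be found in the camera images.
- box_key: Loose steel T-key, 174 mm tall, upright over a 14 wide, 34 high square post on a round stand (lift 45 to clear). Origin: centre of its lower end, z up. Foot: square socket 35 outside, 27 inside, 40 deep, sides along x, y; 14 round shank; top crossbar along x, 80 long, 16 wide, 18 high, centre 165 above origin, rubber ends: grip across the 16. Not the smaller black-handled T-driver (thin shank).
- lock_well: Fixed grey well, 100 mm square, 115 high, flat SQUARE collar on top. Origin: centre of underside, x, y along its sides. Round bore 68 wide on its axis down to a flat floor 10 above origin; on the floor the square stem: 22 wide for 14, tapering to 8 at its top, 34 above the floor. Key home: socket rim on the floor (key origin 10 above well origin); it stands there unaided.
- lock_stem (a joint): Turn of the square stem about the well's vertical axis, rad, growing CLOCKWISE seen from above. At 0 its sides are parallel to the well's; starts within 0.1 of that. Light friction (0.06 N m), no spring, stops at -0.2 and 1.75. The socket fits in any of four positions within about 15 degrees; its play makes the stem turn up to 30 degrees less than the key.
- plain_well: The wrong well, not to be used: the same grey housing, 100 mm square, 115 high, but with a ROUND collar (90) and a round post in its bore. Origin: centre of its underside. The two wells may stand in either place.
There are look-alikes about, which are no part of the job. Of the things shaped like the box_key, the steel one is meant.

How it is judged:
By the outcome, as a careful person would: the job done as asked, in the order asked, and still so for the second after the job is handed in, with the robot touching nothing.
It also fails if it takes over 42 s, if anything falls off the work surface, if the arm or the gripper's body presses on something with over 40 N, if the wrist force passes 120 N, or if a joint passes its speed limit or range.

ROBOT

A 6-joint arm with a two-finger parallel gripper is mounted at the origin on a cart in front of the work surface, level with it; the furniture and walls round the work are solid. World frame = base frame: x ahead of the robot, y to its left, z up, the work surface at z = 0. Lengths are in m, angles in rad, forces in N, time in s.
With the tool pointing down it reaches from about 0.275 to 0.875 m from the base axis. Payload 12.5 kg.
Tool frame: the origin (TCP) lies on the centre line of the jaws, within the pads' length; the fingertips stand 11 mm ahead of it and the grasp point (between the pads) lies 8 mm behind it; z points along the fingers, y is the direction in which the jaws open and shut (so a half turn about z gives the same grasp; the last joint's range is limited). The gripper opens to 85 mm and grips with 20 to 120 N. Pads are 22 mm wide; open, the fingers measure 114 mm over their backs; the gripper's body (76 mm by 85 mm) begins 54 mm behind the grasp point. The pads swing forward as they close: fully open they stand 13 mm farther back than shut.
Start: joints at [-1.354, 0.351, 1.652, -0, 1.139, -0.085], TCP at [0.164, -0.525, 0.242] pointing down, gripper open.
Joint ranges: [-2.75, 2.75], [-0.79, 2.1], [0.01, 2.65], [-1.57, 4.71], [0.07, 3.14], [-2.87, 2.87]. Speed limits (rad/s): [2.22, 2.22, 2.79, 3.14, 3.14, 3.14].

INTERFACE

Orientations are given as [roll, pitch, yaw] about the fixed x, y, z axes, in that order (R = Rz(yaw) Ry(pitch) Rx(roll)).
In Python, from cell import r, viewer, workorder gives the robot as it stands. The module is installed in compiled form; this text tells all that it offers.
- The arm moves only by the tool step_arm, never from a script. Its argument "series" is a list of rows, each an object with "claw": the opening, from -1 (shut) to 1 (fully open); "travel": the shift along the tool's x, y, z in cm, a list of three; "yaw": the turn about the tool's z in degrees. In form: [{"claw": claw, "travel": [dx, dy, dz], "yaw": yaw}, ...]. A call has 1 to 12 rows; each row is the pose to reach, as a shift and turn from the pose commanded when the call began, along the tool's axes at that moment; what a row does not reach only later rows make up. A row lasts 1/12 s, in which the tool goes at most 41.7 mm and 7.16 degrees, less where a joint would pass 70% of its speed; a pose out of reach is approached as far as the arm can. A call with a gripper value outside its range is refused whole. The fingers move at their own pace and stop on an object; "squeeze" is the grip in N (left out, the last holds). Time passes only in rows, so rows that repeat a pose let the fingers close. It gives the time, the measured TCP pose, the force and the opening at its end, in the units of the state.
- r.sense(): the state, without advancing time (a new reading comes with each control period).
- viewer.read_camera(name): name is "side" or "top"; returns a dict with "pixels" (480x640x3 uint8, red, green, blue), "mtx" (3x3 intrinsics, pixels), "R" (3x3) and "t" (3): a world point X has camera coordinates R X + t. Camera axes: x right, y down, z forward; pixel columns grow to the right and rows downward; lengths in m; the calibration is good to about 2 mm. A picture is of the moment at which its call begins. There is no depth.
- workorder.hand_in(): hands the job in, once; it reports no verdict.
The state is a dict: "time_s": time; "joint_pos": joint angles; "qd": joint speeds; "joint_efforts": joint torques, N m; "tool_pos": TCP position; "tool_rot": TCP orientation; "force": force on the tool from outside, world axes, zero at the start; "moment": the same for the moment, N m; "gripper_width": finger opening in m.
Only numpy, scipy, OpenCV 4.12 (cv2) and the standard library are available. Lean on these libraries where they do the work, as an engineer would, in place of code of your own. Each camera call takes 0.05 s, during which the arm holds its last target.

## Working session

There is one attempt and no reset: what is moved stays moved. The work goes in short steps, Python scripts to look and compute and a tool call to move; the robot and the scene stay as the last step left them, time stands still between calls to the robot, and variables do not carry over. Pictures are saved under pics/ and viewed, and the job is handed in when it is done.

Besides the shell and the picture viewer there is one more tool, called after "Request:" by a JSON object that holds its "api" and its "payload", one argument or row to a line. step_arm: Moves the arm, as the interface text tells. Its arguments: {"type":"object","properties":{"series":{"type":"array"},"squeeze":{"type":"number"}},"required":["series"]}

```bash
mkdir -p pics
cat > h.py <<'E'
import numpy as np, cv2
from cell import r, viewer, workorder
def shot(n,fn=None):
    d=viewer.read_camera(n)
    if fn: cv2.imwrite('pics/'+fn,cv2.cvtColor(d['pixels'],cv2.COLOR_RGB2BGR))
    return d
def proj(d,X):
    c=np.asarray(d['R'])@np.asarray(X,float)+np.asarray(d['t']); p=np.asarray(d['mtx'])@c; return p[:2]/p[2]
def ray(d,uv):
    R=np.asarray(d['R']);t=np.asarray(d['t'])
    v=R.T@np.linalg.solve(np.asarray(d['mtx']),[uv[0],uv[1],1.]); return -R.T@t, v/np.linalg.norm(v)
def onz(d,uv,z):
    o,v=ray(d,uv); return o+v*(z-o[2])/v[2]
def tri(d1,u1,d2,u2):
    o1,a=ray(d1,u1);o2,b=ray(d2,u2)
    s=np.linalg.lstsq(np.c_[a,-b],o2-o1,rcond=None)[0]
    p,q=o1+a*s[0],o2+b*s[1]; return (p+q)/2,np.linalg.norm(p-q)
E
python3 - <<'E'
from h import *
for n in('side','top'):
    d=shot(n,n+'0.png'); o=-np.array(d['R']).T@d['t']; print(n,o.round(3),np.array(d['R']).round(3).tolist(),np.array(d['mtx']).round(1).tolist())
s=r.sense();print({k:np.round(v,4).tolist() for k,v in s.items()})
E
```

```text
side [0.493 0.853 0.555] [[-0.999, -0.034, 0.003], [-0.022, 0.562, -0.827], [0.027, -0.826, -0.563]] [[560.8, 0.0, 316.3], [0.0, 560.8, 244.0], [0.0, 0.0, 1.0]]
top [0.358 0.059 0.866] [[-0.11, -0.994, 0.0], [-0.974, 0.108, -0.2], [0.199, -0.022, -0.98]] [[465.7, 0.0, 313.2], [0.0, 465.7, 239.6], [0.0, 0.0, 1.0]]
{'time_s': 0.1, 'joint_pos': [-1.3536, 0.3512, 1.6523, -0.0, 1.1391, -0.0846], 'qd': [0.0006, -0.002, -0.0023, 0.0003, 0.0001, 0.0007], 'joint_efforts': [0.0008, -50.6834, -29.1876, -0.0001, 0.0026, 0.0], 'tool_pos': [0.1634, -0.5249, 0.2418], 'tool_rot': [-3.1405, -0.0001, 0.3018], 'force': [0.6053, -0.2098, 0.1137], 'moment': [-0.0411, -0.0256, 0.0667], 'gripper_width': 0.0853}
```

View pics/side0.png

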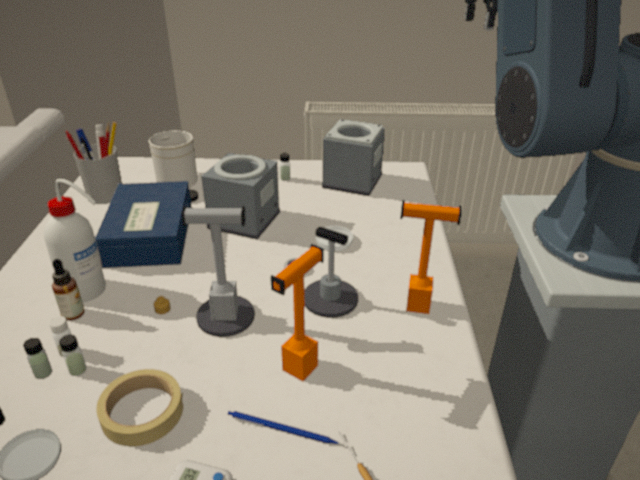

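View pics/top0.png

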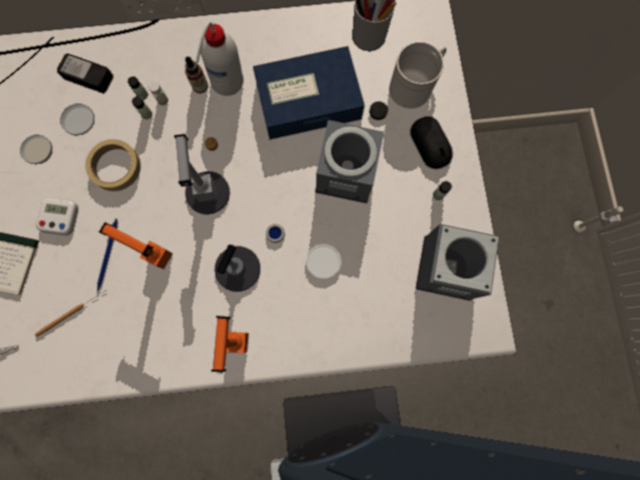

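The steel T-key stands at side (218,260) / top (190,170). Its look-alikes are two orange T-keys at side (300,310) and (428,255), plus the black-handled thin driver at side (330,270). There are two wells. The one at top (465,258) seems to have the square collar with screws, and the one at top (350,155) a round one. I'll check both choices in a close crop.

Run:
```python
import cv2,numpy as np
s=cv2.imread('pics/side0.png');t=cv2.imread('pics/top0.png')
c=lambda im,x,y,w,h:cv2.resize(im[y:y+h,x:x+w],(400,300),interpolation=cv2.INTER_CUBIC)
a=np.vstack([np.hstack([c(s,170,190,200,150),c(s,190,110,200,150)]),np.hstack([c(t,140,120,120,90),c(t,310,110,200,150+50)[:,:]])])
a[300:,400:]=cv2.resize(t[115:310,300:520],(400,300))
cv2.imwrite('pics/crop1.png',a)
from h import *
d=shot('top')
for X in [(0,0,0),(.3,0,0),(.3,-.3,0),(.6,0,0),(.6,.3,0)]: print(X,proj(d,X).round())
```

```text
(0, 0, 0) [372. 548.]
(0.3, 0, 0) [349. 363.]
(0.3, -0.3, 0) [513. 345.]
(0.6, 0, 0) [330. 204.]
(0.6, 0.3, 0) [174. 220.]
```

View pics/crop1.png

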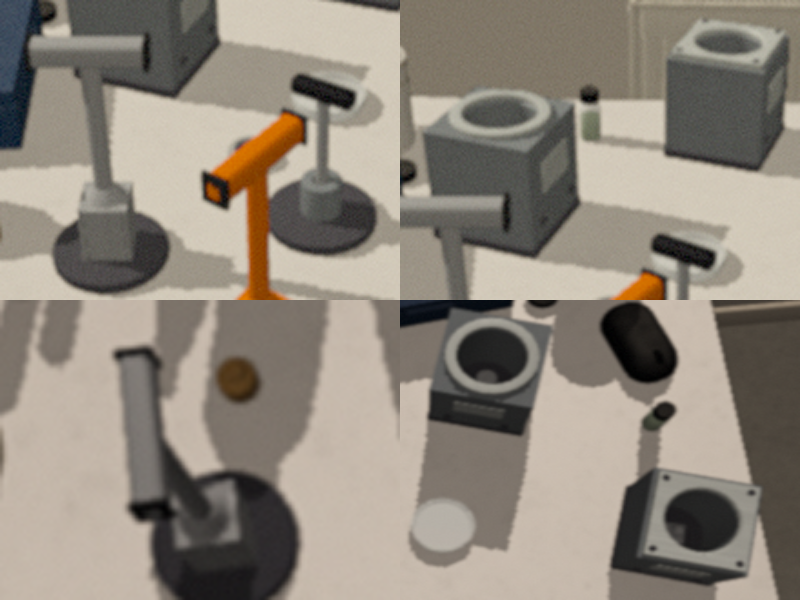

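```bash
cat >> h.py <<'E'
def crop(im,x,y,w,h,k,fn,step=10):
    c=cv2.resize(cv2.cvtColor(im,cv2.COLOR_RGB2BGR)[y:y+h,x:x+w],None,fx=k,fy=k,interpolation=cv2.INTER_CUBIC)
    for i in range(-x%step,w,step):
        cv2.line(c,(int((i+.5)*k),0),(int((i+.5)*k),6),(0,0,255),1); cv2.putText(c,str(x+i),(int(i*k),18),0,.4,(0,0,255),1)
    for j in range(-y%step,h,step):
        cv2.line(c,(0,int((j+.5)*k)),(6,int((j+.5)*k)),(0,0,255),1); cv2.putText(c,str(y+j),(8,int(j*k)+8),0,.4,(0,0,255),1)
    cv2.imwrite('pics/'+fn,c)
E
python3 - <<'E'
from h import *
d=shot('top');s=shot('side')
crop(d['pixels'],160,120,80,100,6,'kt.png');crop(s['pixels'],175,195,90,145,4,'ks.png')
crop(d['pixels'],405,215,105,90,7,'wt.png');crop(s['pixels'],310,110,85,90,6,'ws.png')
E
```

```text
(no output)
```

View pics/kt.png

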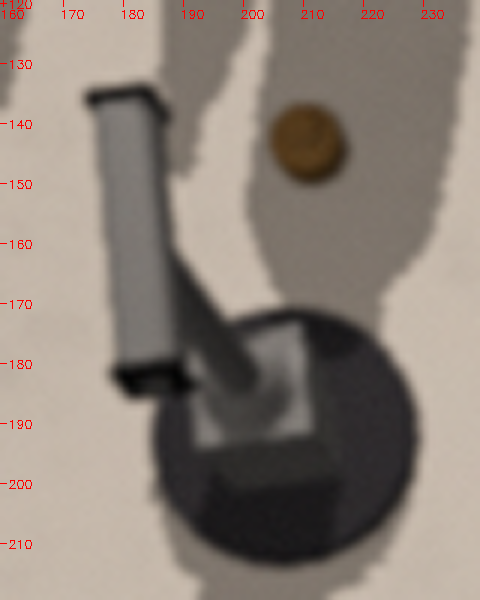

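View pics/ks.png

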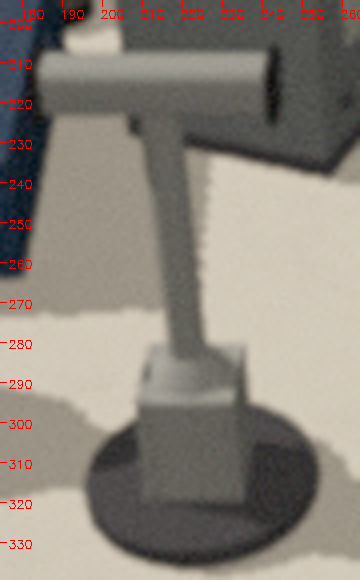

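View pics/wt.png

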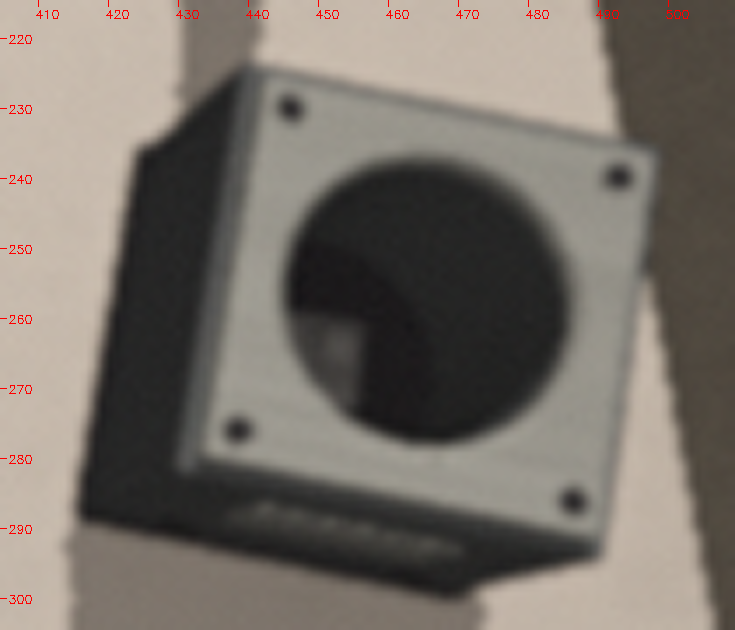

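View pics/ws.png

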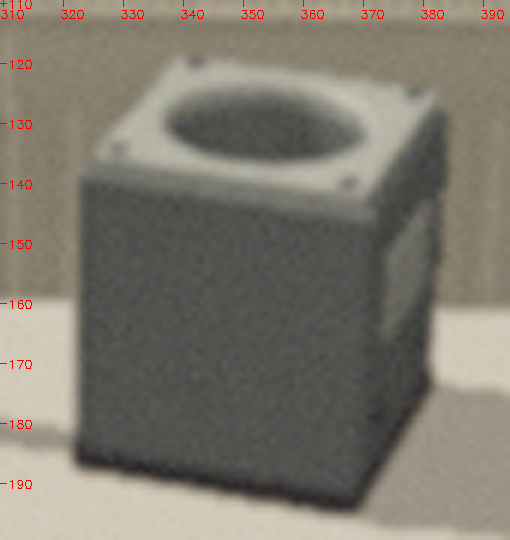

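Run:
```python
from h import *
d=shot('top');s=shot('side')
T=[(445.9,230.1),(492.9,239.8),(438.5,276.1),(486.4,286.2)];S=[(329.2,134.5),(342,119.8),(367.5,140),(378.3,125.3)]
P=[]
for a,b in zip(T,S):
    p,e=tri(d,a,s,b);P.append(onz(d,a,.115));print('screw',p.round(4),round(e,4),P[-1].round(4))
P=np.array(P);print('ctr',P.mean(0), 'dirs',[np.degrees(np.arctan2(*(P[j]-P[i])[[1,0]])).round(2) for i,j in((2,0),(3,1),(1,0),(3,2))],[np.linalg.norm(P[j]-P[i]).round(4) for i,j in((2,0),(3,1),(1,0),(3,2))])
for a,b in [((210,172.8),(212,281)),((211.5,191.2),(235.7,281)),((192,194),(236.2,294.5))]:
    p,e=tri(d,a,s,b);print('foot',p.round(4),round(e,4))
# bar end top edge centres
p,e=tri(d,(179.5,134.7),s,(184.5,207.5));print('bar far',p.round(4),e)
p,e=tri(d,(185,182),s,(243,206.5));print('bar near',p.round(4),e)
for z in (.174,.180,.182,.186):
    a=onz(d,(179.5,134.7),z);b=onz(d,(185,182),z);print(z,a.round(4),b.round(4),((a+b)/2).round(4),np.linalg.norm(a-b).round(4),np.degrees(np.arctan2(a[1]-b[1],a[0]-b[0])))
# stand disc ellipse
im=d['pixels'].astype(int)
```

```text
screw [ 0.5021 -0.1781  0.1129] 0.0005 [ 0.5019 -0.1775  0.115 ]
screw [ 0.4769 -0.2519  0.1143] 0.0009 [ 0.4773 -0.2517  0.115 ]
screw [ 0.4279 -0.1533  0.1135] 0.0001 [ 0.4278 -0.1528  0.115 ]
screw [ 0.403  -0.2276  0.1134] 0.0004 [ 0.4031 -0.227   0.115 ]
ctr [ 0.45252167 -0.20224697  0.115     ] dirs [np.float64(-18.39), np.float64(-18.41), np.float64(71.61), np.float64(71.6)] [np.float64(0.0781), np.float64(0.0781), np.float64(0.0782), np.float64(0.0781)]
foot [0.6666 0.2156 0.0519] 0.0031
foot [0.6316 0.2151 0.0523] 0.002
foot [0.6269 0.2498 0.0563] 0.0056
bar far [0.6845 0.2332 0.1853] 0.0012558702794455755
bar near [0.6077 0.229  0.1855] 0.0017468979164463093
0.174 [0.6906 0.2362 0.174 ] [0.6109 0.2318 0.174 ] [0.6508 0.234  0.174 ] 0.0798 3.1207014857283952
0.18 [0.6877 0.2347 0.18  ] [0.6087 0.2304 0.18  ] [0.6482 0.2325 0.18  ] 0.0791 3.120701485728398
0.182 [0.6868 0.2341 0.182 ] [0.608  0.2299 0.182 ] [0.6474 0.232  0.182 ] 0.0789 3.1207014857284
0.186 [0.6849 0.2331 0.186 ] [0.6066 0.2289 0.186 ] [0.6457 0.231  0.186 ] 0.0784 3.1207014857284165
```

Choice confirmed: the steel key has a square foot, and the right-hand well has the square collar. The screw circle gives the well centre as (0.4525, -0.2022) at -18.4°. All four sides measure 78 mm and the height triangulates to 113–114 mm against 115. The key bar centre is about (0.647, 0.232), top about 0.184, yaw 3.1°, length 79 mm against 80. I'm moving above the key now.

Request:
{"api": "step_arm", "payload": {
  "series": [
    {"claw":1,"travel":[1.5,-1.3,-2],"yaw":2},
    {"claw":1,"travel":[4,-3.4,-6],"yaw":5},
    {"claw":1,"travel":[7,-5.9,-6],"yaw":8},
    {"claw":1,"travel":[10,-8.4,-6],"yaw":11},
    {"claw":1,"travel":[13,-11,-6],"yaw":14.2},
    {"claw":1,"travel":[16,-13.5,-6],"yaw":14.2},
    {"claw":1,"travel":[19,-16,-6],"yaw":14.2},
    {"claw":1,"travel":[22,-18.5,-6],"yaw":14.2},
    {"claw":1,"travel":[25,-21.1,-6],"yaw":14.2},
    {"claw":1,"travel":[28,-23.6,-6],"yaw":14.2},
    {"claw":1,"travel":[31,-26.1,-6],"yaw":14.2},
    {"claw":1,"travel":[34,-28.6,-6],"yaw":14.2}
  ]
}}

```text
time_s: 1.35
tool_pos: [0.4037, -0.1491, 0.3026]
tool_rot: [3.141, -0.001, 0.054]
force: [0.3, -1.6, 0.3]
gripper_width: 0.0854
```

Request:
{"api": "step_arm", "payload": {
  "series": [
    {"claw":1,"travel":[2.2,-3.1,0],"yaw":0},
    {"claw":1,"travel":[4.4,-6.2,0],"yaw":0},
    {"claw":1,"travel":[6.7,-9.4,0],"yaw":0},
    {"claw":1,"travel":[9,-12.6,0],"yaw":0},
    {"claw":1,"travel":[11.3,-15.8,0],"yaw":0},
    {"claw":1,"travel":[13.6,-19,0],"yaw":0},
    {"claw":1,"travel":[15.9,-22.2,0],"yaw":0},
    {"claw":1,"travel":[18.2,-25.4,0],"yaw":0},
    {"claw":1,"travel":[20.5,-28.6,0],"yaw":0},
    {"claw":1,"travel":[22.8,-31.8,0],"yaw":0},
    {"claw":1,"travel":[25,-34.9,0],"yaw":0},
    {"claw":1,"travel":[26.4,-36.9,0],"yaw":0}
  ]
}}

```text
time_s: 2.35
tool_pos: [0.6477, 0.2347, 0.3016]
tool_rot: [-3.141, 0.0, 0.055]
force: [0.3, -0.1, 0.1]
gripper_width: 0.0854
```

Run:
```python
from h import *
s=shot('side','side1.png');t=shot('top','top1.png');q=r.sense();print(q['tool_pos'],q['tool_rot'],q['joint_pos'],q['qd'])
a=np.hstack([s['pixels'][80:380,60:440],t['pixels'][40:340,60:440]])
cv2.imwrite('pics/a1.png',a[:,:,::-1])
```

```text
[0.64755553 0.2347491  0.30089877] [-3.14131806e+00  8.70671372e-04  5.67706230e-02] [2.80049967e-01 5.69670828e-01 1.17127832e+00 4.67251282e-04
 1.40143178e+00 1.79399685e+00] [-0.04682011 -0.05542186  0.08323226 -0.01604143 -0.01561853 -0.03306974]
```

View pics/a1.png

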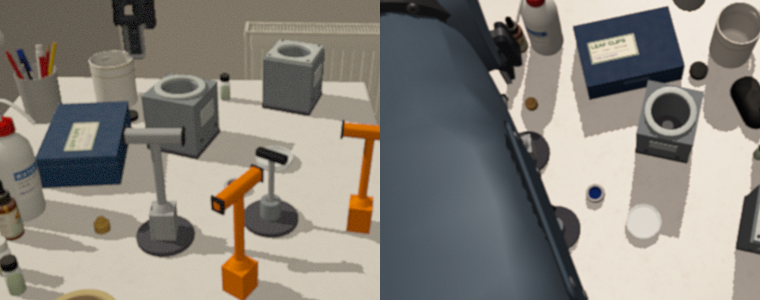

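Run:
```python
from h import *
s=shot('side','side2.png');t=shot('top','top2.png');q=r.sense();print(q['tool_pos'],q['qd'].round(3) if hasattr(q['qd'],'round') else 0)
p=np.array(q['tool_pos']);print(proj(s,p),proj(t,p))
for z in(.16,.175,.184,.3): print(z,proj(s,[.647,.232,z]),proj(t,[.647,.232,z]))
crop(s['pixels'],130,40,120,190,3,'s2.png')
```

```text
[0.64665899 0.23184725 0.30159661] [-0.022 -0.027  0.024  0.002 -0.003 -0.001]
[203.41458295 122.02910586] [157.08607192 124.50828267]
0.16 [214.9881049  223.94407831] [186.01805956 163.43784084]
0.175 [213.85152601 214.20424487] [183.46209606 159.99365349]
0.184 [213.15689114 208.2516198 ] [181.87856364 157.85982712]
0.3 [203.25054126 123.35984598] [157.3589171  124.81934895]
```

View pics/s2.png

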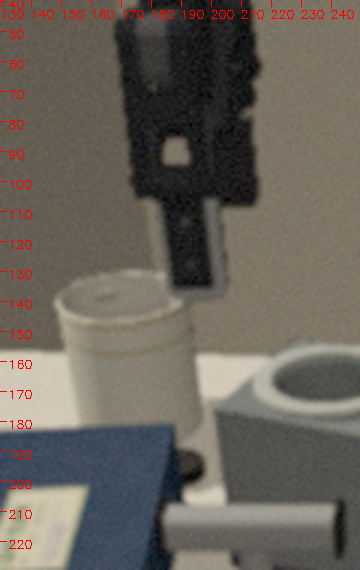

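View pics/side2.png

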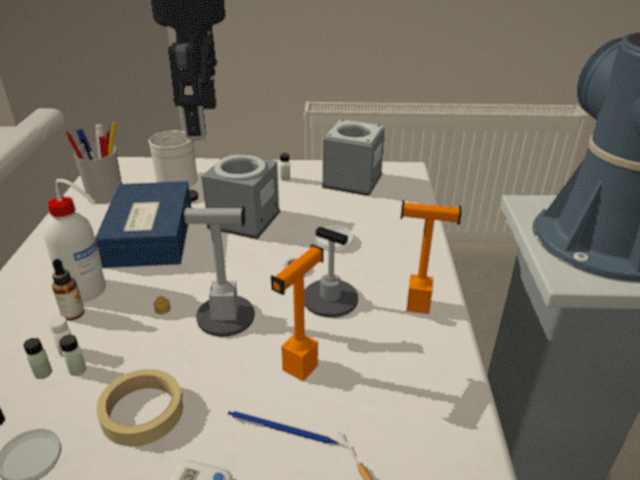

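Run:
```python
from h import *
s=shot('side')
for y in(.2747,.289):
  for z in(.29,.303,.34): print(y,z,[proj(s,[.6467+dx,y,z]).round(1).tolist() for dx in(.011,-.011)])
```

```text
0.2747 0.29 [[187.2, 146.2], [206.6, 146.5]]
0.2747 0.303 [[185.7, 135.4], [205.3, 135.7]]
0.2747 0.34 [[181.3, 103.2], [201.6, 103.5]]
0.289 0.29 [[184.3, 151.6], [204.1, 152.0]]
0.289 0.303 [[182.7, 140.7], [202.8, 141.0]]
0.289 0.34 [[178.1, 108.1], [198.9, 108.4]]
```

Request:
{"api": "step_arm", "payload": {
  "series": [
    {"claw":1,"travel":[0,0,1.5],"yaw":0},
    {"claw":1,"travel":[0,0,3.5],"yaw":0},
    {"claw":1,"travel":[0,0,5.5],"yaw":0},
    {"claw":1,"travel":[0,0,7.5],"yaw":0},
    {"claw":1,"travel":[0,0,9.5],"yaw":0},
    {"claw":1,"travel":[0,0,11],"yaw":0},
    {"claw":1,"travel":[0,0,12.3],"yaw":0},
    {"claw":1,"travel":[0,0,13],"yaw":0},
    {"claw":1,"travel":[0,0,13.4],"yaw":0},
    {"claw":1,"travel":[0,0,13.4],"yaw":0}
  ],
  "squeeze": 40
}}

```text
time_s: 3.43
tool_pos: [0.6467, 0.2313, 0.1681]
tool_rot: [3.142, 0.0, 0.054]
force: [-0.4, 0.0, -0.5]
gripper_width: 0.0851
```

Request:
{"api": "step_arm", "payload": {
  "series": [
    {"claw":0.2,"travel":[0,0,0],"yaw":0},
    {"claw":-0.2,"travel":[0,0,0],"yaw":0},
    {"claw":-0.4,"travel":[0,0,0],"yaw":0},
    {"claw":-0.6,"travel":[0,0,0],"yaw":0},
    {"claw":-0.8,"travel":[0,0,0],"yaw":0},
    {"claw":-1,"travel":[0,0,0],"yaw":0},
    {"claw":-1,"travel":[0,0,0],"yaw":0},
    {"claw":-1,"travel":[0,0,0],"yaw":0},
    {"claw":-1,"travel":[0,0,0],"yaw":0},
    {"claw":-1,"travel":[0,0,0],"yaw":0}
  ],
  "squeeze": 60
}}

```text
time_s: 4.27
tool_pos: [0.647, 0.2318, 0.1686]
tool_rot: [-3.141, -0.001, 0.054]
force: [1.0, 0.0, 2.6]
gripper_width: 0.015
```

Run:
```python
from h import *
s=shot('side','side3.png');q=r.sense();print({k:np.round(v,4).tolist() for k,v in q.items()})
crop(s['pixels'],160,130,110,210,3,'s3.png')
```

```text
{'time_s': 4.3167, 'joint_pos': [0.2763, 0.6721, 1.3234, 0.0001, 1.1454, 1.7931], 'qd': [0.0008, -0.001, 0.0017, -0.0016, -0.0, 0.0006], 'joint_efforts': [-0.509, -65.5022, -27.7221, -0.2007, 0.0616, 0.0014], 'tool_pos': [0.647, 0.2318, 0.1686], 'tool_rot': [-3.1413, -0.0007, 0.0539], 'force': [-0.1435, 0.7599, 3.4564], 'moment': [0.136, 0.028, 0.0237], 'gripper_width': 0.0148}
```

View pics/s3.png

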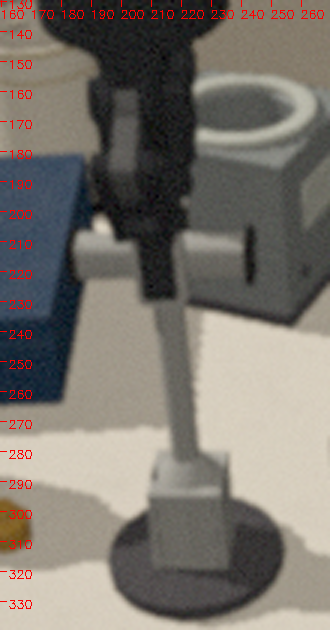

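Request:
{"api": "step_arm", "payload": {
  "series": [
    {"claw":-1,"travel":[0,0,-0.5],"yaw":0},
    {"claw":-1,"travel":[0,0,-1.3],"yaw":0},
    {"claw":-1,"travel":[0,0,-2.3],"yaw":0},
    {"claw":-1,"travel":[0,0,-3.5],"yaw":0},
    {"claw":-1,"travel":[0,0,-5],"yaw":0},
    {"claw":-1,"travel":[0,0,-7],"yaw":0},
    {"claw":-1,"travel":[0,0,-9],"yaw":0},
    {"claw":-1,"travel":[0,0,-11.5],"yaw":0},
    {"claw":-1,"travel":[0,0,-14],"yaw":0},
    {"claw":-1,"travel":[0,0,-16.5],"yaw":0},
    {"claw":-1,"travel":[0,0,-18],"yaw":0},
    {"claw":-1,"travel":[0,0,-18.5],"yaw":0}
  ],
  "squeeze": 80
}}

```text
time_s: 5.32
tool_pos: [0.6473, 0.2318, 0.3576]
tool_rot: [-3.141, -0.005, 0.054]
force: [-0.8, -0.2, -2.8]
gripper_width: 0.0145
```

Run:
```python
from h import *
s=shot('side','side4.png');q=r.sense();print({k:np.round(v,4).tolist() for k,v in q.items() if k in('tool_pos','tool_rot','force','gripper_width','joint_pos')})
p=np.array(q['tool_pos']); yaw=q['tool_rot'][2]
ex=np.array([np.cos(yaw),np.sin(yaw)]);ey=np.array([np.sin(yaw),-np.cos(yaw)])
D=np.array([.4525,-.2022])-p[:2];print('cm',100*D@ex,100*D@ey,np.degrees(yaw))
```

```text
{'joint_pos': [0.2762, 0.539, 1.0906, -0.0, 1.5078, 1.7931], 'tool_pos': [0.6472, 0.2318, 0.3567], 'tool_rot': [-3.1407, -0.0042, 0.0539], 'force': [0.216, -0.3827, -0.976], 'gripper_width': 0.0145}
cm -21.779164323173944 42.2861996199324 3.0908801691435186
```

View pics/side4.png

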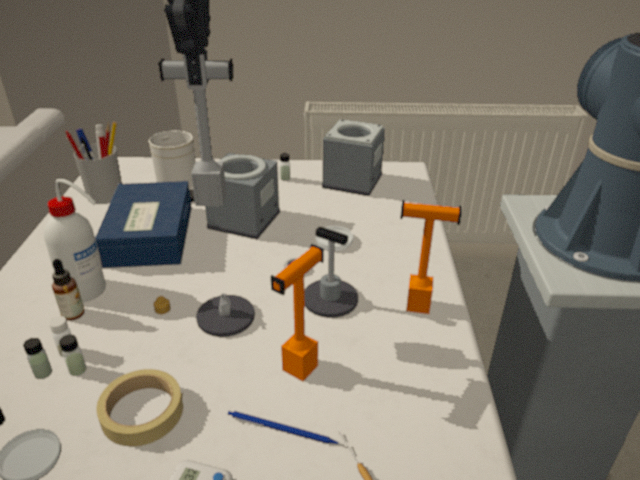

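Request:
{"api": "step_arm", "payload": {
  "series": [
    {"claw":-1,"travel":[-0.5,1,0],"yaw":0},
    {"claw":-1,"travel":[-1.5,3,0],"yaw":0},
    {"claw":-1,"travel":[-2.9,5.6,0],"yaw":0},
    {"claw":-1,"travel":[-4.5,8.7,0],"yaw":0},
    {"claw":-1,"travel":[-6.2,12,0],"yaw":0},
    {"claw":-1,"travel":[-7.9,15.3,0],"yaw":0},
    {"claw":-1,"travel":[-9.6,18.6,0],"yaw":0},
    {"claw":-1,"travel":[-11.3,21.9,0],"yaw":0},
    {"claw":-1,"travel":[-13,25.2,0],"yaw":0},
    {"claw":-1,"travel":[-14.7,28.5,0],"yaw":0},
    {"claw":-1,"travel":[-16.3,31.6,0],"yaw":0},
    {"claw":-1,"travel":[-17.8,34.6,0],"yaw":0}
  ]
}}

```text
time_s: 6.37
tool_pos: [0.4862, -0.1247, 0.3525]
tool_rot: [-3.141, 0.001, 0.054]
force: [0.3, 0.0, -3.8]
gripper_width: 0.0147
```

Request:
{"api": "step_arm", "payload": {
  "series": [
    {"claw":-1,"travel":[-1.2,2.3,0],"yaw":-3},
    {"claw":-1,"travel":[-2.2,4.2,0],"yaw":-9},
    {"claw":-1,"travel":[-3,5.7,0],"yaw":-16},
    {"claw":-1,"travel":[-3.6,6.9,0],"yaw":-23},
    {"claw":-1,"travel":[-4,7.7,0],"yaw":-30},
    {"claw":-1,"travel":[-4,7.7,0],"yaw":-37},
    {"claw":-1,"travel":[-4,7.7,0],"yaw":-44},
    {"claw":-1,"travel":[-4,7.7,0],"yaw":-51},
    {"claw":-1,"travel":[-4,7.7,0],"yaw":-58},
    {"claw":-1,"travel":[-4,7.7,0],"yaw":-64},
    {"claw":-1,"travel":[-4,7.7,0],"yaw":-68},
    {"claw":-1,"travel":[-4,7.7,0],"yaw":-68.5}
  ]
}}

```text
time_s: 7.37
tool_pos: [0.4515, -0.2022, 0.3525]
tool_rot: [-3.14, -0.0, 1.253]
force: [-0.3, -0.2, -3.5]
gripper_width: 0.0148
```

Request:
{"api": "step_arm", "payload": {
  "series": [
    {"claw":-1,"travel":[0,0,0],"yaw":0},
    {"claw":-1,"travel":[0,0,0],"yaw":0}
  ]
}}

```text
time_s: 7.53
tool_pos: [0.4518, -0.2023, 0.3529]
tool_rot: [-3.141, -0.0, 1.247]
force: [-1.0, 0.3, -3.0]
gripper_width: 0.0144
```

Run:
```python
from h import *
s=shot('side','side5.png');t=shot('top','top5.png');q=r.sense();print({k:np.round(v,4).tolist() for k,v in q.items() if k in('tool_pos','tool_rot','force','gripper_width','joint_pos')})
crop(s['pixels'],290,0,130,210,3,'s5.png')
```

```text
{'joint_pos': [-0.5151, 0.1525, 1.6337, 0.0, 1.3557, -0.1922], 'tool_pos': [0.4519, -0.2024, 0.3531], 'tool_rot': [-3.1413, -0.0001, 1.2479], 'force': [-0.7251, 0.1019, -1.9454], 'gripper_width': 0.0145}
```

View pics/s5.png

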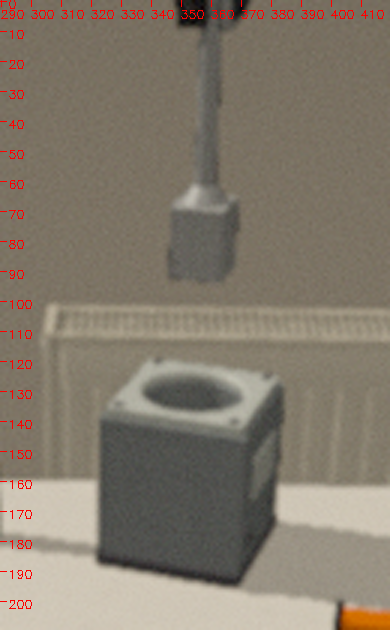

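View pics/top5.png

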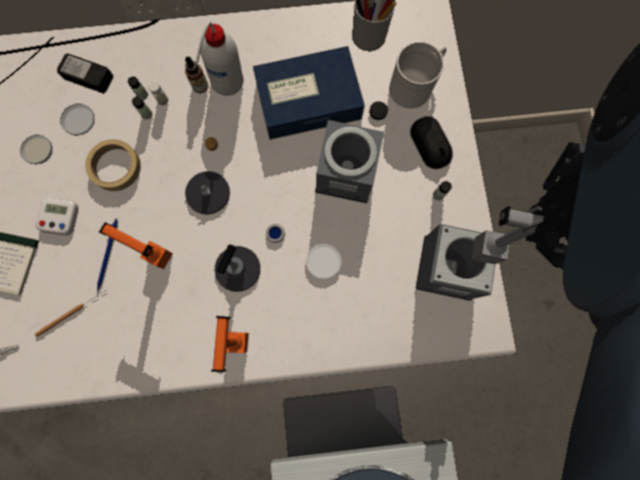

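Run:
```python
from h import *
s=shot('side');t=shot('top')
crop(t['pixels'],460,190,100,85,7,'t6.png');crop(s['pixels'],335,50,50,60,9,'s6.png',5)
a=np.radians(71.6);u=np.array([np.cos(a),np.sin(a)]);v=np.array([-u[1],u[0]]);c=np.array([.4519,-.2024])
for h in(0,.045):
  for i,j in((1,1),(1,-1),(-1,-1),(-1,1)):
    X=np.r_[c+.0175*(i*u+j*v),.194+h];print(h,i,j,proj(s,X).round(1),proj(t,X).round(1))
```

```text
0 1 1 [362.3  94.2] [469.9 258.6]
0 1 -1 [344.6  92. ] [473.3 235.6]
0 -1 -1 [350.2  86.3] [496.8 240.5]
0 -1 1 [367.5  88.4] [493.7 263.5]
0.045 1 1 [363.5  70.3] [480.7 253.3]
0.045 1 -1 [345.4  68.2] [484.2 228.9]
0.045 -1 -1 [351.  63.] [509.5 234. ]
0.045 -1 1 [368.8  64.9] [506.2 258.6]
```

View pics/t6.png

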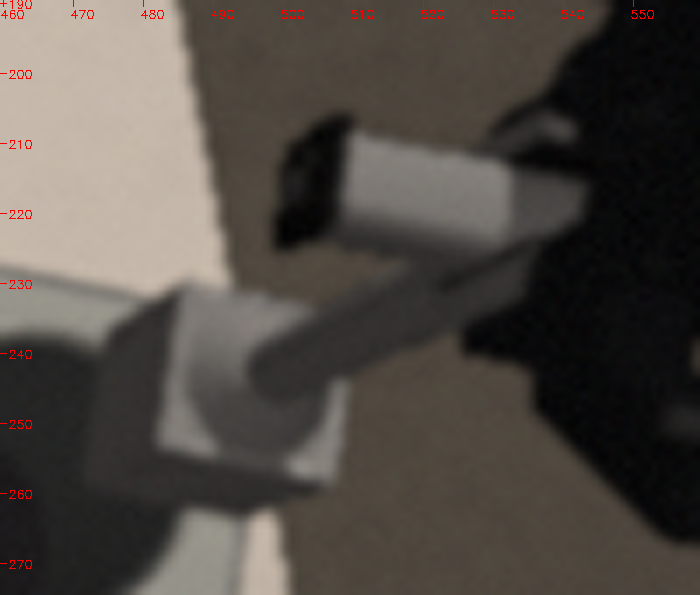

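View pics/s6.png

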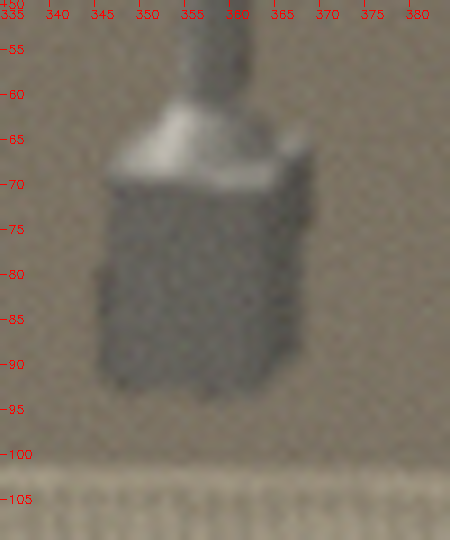

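The foot projects within about 1.5 px of where it should be over the well, so I'm lowering in stages, with a look and force checks.

Request:
{"api": "step_arm", "payload": {
  "series": [
    {"claw":-1,"travel":[0.1,0.1,1],"yaw":0},
    {"claw":-1,"travel":[0.1,0.1,2.5],"yaw":0},
    {"claw":-1,"travel":[0.1,0.1,4],"yaw":0},
    {"claw":-1,"travel":[0.1,0.1,5.5],"yaw":0},
    {"claw":-1,"travel":[0.1,0.1,6.5],"yaw":0},
    {"claw":-1,"travel":[0.1,0.1,7],"yaw":0},
    {"claw":-1,"travel":[0.1,0.1,7],"yaw":0}
  ]
}}

```text
time_s: 8.32
tool_pos: [0.4529, -0.2016, 0.2822]
tool_rot: [-3.14, -0.0, 1.249]
force: [0.1, -0.2, -2.2]
gripper_width: 0.0143
```

Run:
```python
from h import *
s=shot('side','side7.png');t=shot('top','top7.png');q=r.sense();print({k:np.round(v,4).tolist() for k,v in q.items() if k in('tool_pos','tool_rot','force','gripper_width','moment')})
a=np.hstack([cv2.resize(s['pixels'][20:200,300:420],None,fx=3,fy=3),cv2.resize(t['pixels'][190:310,400:520],(420,540))])
cv2.imwrite('pics/a7.png',a[:,:,::-1])
```

```text
{'tool_pos': [0.4535, -0.2019, 0.2837], 'tool_rot': [3.141, 0.0001, 1.2494], 'force': [0.4084, 0.1089, -2.6682], 'moment': [0.0712, -0.0282, -0.0294], 'gripper_width': 0.0148}
```

View pics/a7.png

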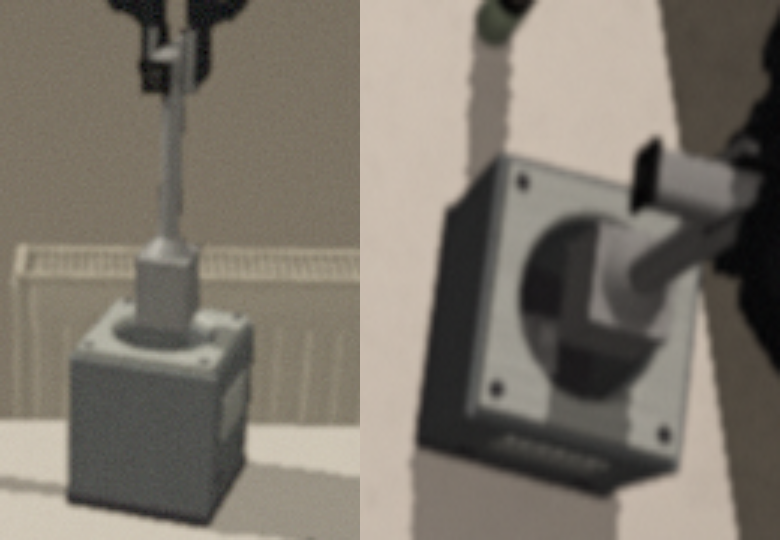

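The socket is centred over the square-collar bore with its sides parallel to the collar. Next I lower past the rim and down towards the stem.

Request:
{"api": "step_arm", "payload": {
  "series": [
    {"claw":-1,"travel":[0,0,0.8],"yaw":0},
    {"claw":-1,"travel":[0,0,2],"yaw":0},
    {"claw":-1,"travel":[0,0,3.2],"yaw":0},
    {"claw":-1,"travel":[0,0,4.4],"yaw":0},
    {"claw":-1,"travel":[0,0,5.6],"yaw":0},
    {"claw":-1,"travel":[0,0,6.6],"yaw":0},
    {"claw":-1,"travel":[0,0,7.4],"yaw":0},
    {"claw":-1,"travel":[0,0,8],"yaw":0},
    {"claw":-1,"travel":[0,0,8.5],"yaw":0},
    {"claw":-1,"travel":[0,0,9],"yaw":0},
    {"claw":-1,"travel":[0,0,9],"yaw":0}
  ]
}}

```text
time_s: 9.33
tool_pos: [0.453, -0.2017, 0.1926]
tool_rot: [-3.141, -0.0, 1.25]
force: [-1.6, 0.6, -2.9]
gripper_width: 0.0147
```

Request:
{"api": "step_arm", "payload": {
  "series": [
    {"claw":-1,"travel":[0,0,0.3],"yaw":0},
    {"claw":-1,"travel":[0,0,0.6],"yaw":0},
    {"claw":-1,"travel":[0,0,0.9],"yaw":0},
    {"claw":-1,"travel":[0,0,1.2],"yaw":0},
    {"claw":-1,"travel":[0,0,1.4],"yaw":0},
    {"claw":-1,"travel":[0,0,1.6],"yaw":0},
    {"claw":-1,"travel":[0,0,1.8],"yaw":0},
    {"claw":-1,"travel":[0,0,1.8],"yaw":0}
  ]
}}

```text
time_s: 10.0
tool_pos: [0.4531, -0.2017, 0.1749]
tool_rot: [-3.141, -0.0, 1.25]
force: [-1.2, 0.4, -2.6]
gripper_width: 0.0147
```

Run:
```python
from h import *
q=r.sense();print({k:np.round(v,4).tolist() for k,v in q.items() if k in('tool_pos','tool_rot','force','gripper_width','moment')})
s=shot('side','side8.png');t=shot('top','top8.png');
crop(s['pixels'],305,50,100,150,4,'s8.png')
```

```text
{'tool_pos': [0.4531, -0.2017, 0.1749], 'tool_rot': [-3.1411, -0.0001, 1.2496], 'force': [-1.1842, 0.4048, -2.5612], 'moment': [0.0109, -0.0657, 0.0188], 'gripper_width': 0.0147}
```

View pics/s8.png

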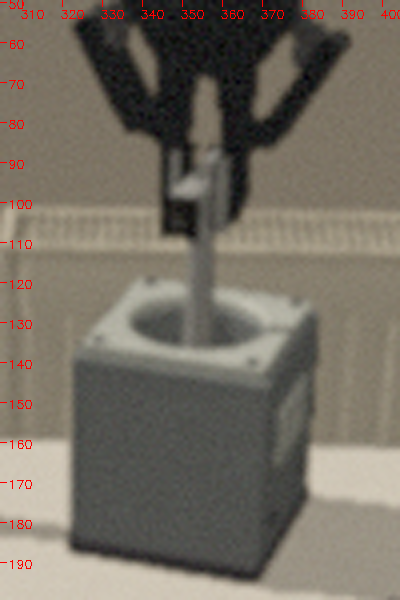

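Request:
{"api": "step_arm", "payload": {
  "series": [
    {"claw":-1,"travel":[0,0,0.1],"yaw":0},
    {"claw":-1,"travel":[0,0,0.2],"yaw":0},
    {"claw":-1,"travel":[0,0,0.3],"yaw":0},
    {"claw":-1,"travel":[0,0,0.4],"yaw":0},
    {"claw":-1,"travel":[0,0,0.5],"yaw":0},
    {"claw":-1,"travel":[0,0,0.6],"yaw":0},
    {"claw":-1,"travel":[0,0,0.6],"yaw":0}
  ]
}}

```text
time_s: 10.68
tool_pos: [0.4532, -0.2017, 0.1691]
tool_rot: [-3.141, -0.0, 1.25]
force: [-0.1, -0.2, -2.1]
gripper_width: 0.0149
```

Request:
{"api": "step_arm", "payload": {
  "series": [
    {"claw":-1,"travel":[0,0,0.05],"yaw":0},
    {"claw":-1,"travel":[0,0,0.1],"yaw":0},
    {"claw":-1,"travel":[0,0,0.15],"yaw":0},
    {"claw":-1,"travel":[0,0,0.2],"yaw":0},
    {"claw":-1,"travel":[0,0,0.2],"yaw":0}
  ]
}}

```text
time_s: 11.1
tool_pos: [0.4538, -0.2021, 0.1686]
tool_rot: [3.14, 0.0, 1.25]
force: [-2.8, 1.3, 12.3]
gripper_width: 0.0148
```

Contact came at TCP z 0.1686, the same height at which the key stood on its stand, so the rim is on the floor at about 10 mm. I'll ease the load slightly and then turn clockwise; positive yaw lowered the world yaw earlier, so it is clockwise from above.

Request:
{"api": "step_arm", "payload": {
  "series": [
    {"claw":-1,"travel":[0,0,-0.1],"yaw":0},
    {"claw":-1,"travel":[0,0,-0.1],"yaw":4},
    {"claw":-1,"travel":[0,0,-0.1],"yaw":8},
    {"claw":-1,"travel":[0,0,-0.1],"yaw":12},
    {"claw":-1,"travel":[0,0,-0.1],"yaw":16},
    {"claw":-1,"travel":[0,0,-0.1],"yaw":20},
    {"claw":-1,"travel":[0,0,-0.1],"yaw":24},
    {"claw":-1,"travel":[0,0,-0.1],"yaw":28},
    {"claw":-1,"travel":[0,0,-0.1],"yaw":32},
    {"claw":-1,"travel":[0,0,-0.1],"yaw":36},
    {"claw":-1,"travel":[0,0,-0.1],"yaw":40},
    {"claw":-1,"travel":[0,0,-0.1],"yaw":40}
  ]
}}

```text
time_s: 12.1
tool_pos: [0.4534, -0.2018, 0.1686]
tool_rot: [3.141, -0.0, 0.548]
force: [-0.7, 0.9, 4.7]
gripper_width: 0.0146
```

Run:
```python
from h import *
q=r.sense();print({k:np.round(v,4).tolist() for k,v in q.items() if k in('tool_pos','tool_rot','force','gripper_width','moment','joint_pos')})
```

```text
{'joint_pos': [-0.5127, 0.3498, 1.8606, 0.0, 0.9308, 0.5097], 'tool_pos': [0.4534, -0.2018, 0.1686], 'tool_rot': [3.1412, -0.0002, 0.5484], 'force': [-0.7133, 0.9037, 4.685], 'moment': [0.1425, 0.2119, -0.0587], 'gripper_width': 0.0146}
```

Request:
{"api": "step_arm", "payload": {
  "series": [
    {"claw":-1,"travel":[0,0,0],"yaw":5},
    {"claw":-1,"travel":[0,0,0],"yaw":11},
    {"claw":-1,"travel":[0,0,0],"yaw":17},
    {"claw":-1,"travel":[0,0,0],"yaw":23},
    {"claw":-1,"travel":[0,0,0],"yaw":29},
    {"claw":-1,"travel":[0,0,0],"yaw":35},
    {"claw":-1,"travel":[0,0,0],"yaw":41},
    {"claw":-1,"travel":[0,0,0],"yaw":47},
    {"claw":-1,"travel":[0,0,0],"yaw":53},
    {"claw":-1,"travel":[0,0,0],"yaw":58},
    {"claw":-1,"travel":[0,0,0],"yaw":60},
    {"claw":-1,"travel":[0,0,0],"yaw":60}
  ]
}}

```text
time_s: 13.1
tool_pos: [0.4532, -0.2018, 0.1686]
tool_rot: [3.141, 0.0, -0.495]
force: [-1.6, 1.3, 6.0]
gripper_width: 0.0145
```

Run:
```python
from h import *
q=r.sense();print({k:np.round(v,4).tolist() for k,v in q.items() if k in('tool_pos','tool_rot','force','gripper_width','moment','joint_pos')})
s=shot('side','side9.png');t=shot('top','top9.png')
a=np.hstack([cv2.resize(s['pixels'][20:200,300:420],None,fx=3,fy=3),cv2.resize(t['pixels'][190:310,400:520],(420,540))])
cv2.imwrite('pics/a9.png',a[:,:,::-1])
```

```text
{'joint_pos': [-0.5127, 0.3497, 1.8607, -0.0002, 0.9313, 1.5537], 'tool_pos': [0.4532, -0.2018, 0.1686], 'tool_rot': [3.1414, 0.0002, -0.4955], 'force': [-1.5675, 1.2769, 5.9915], 'moment': [0.2588, 0.624, 0.093], 'gripper_width': 0.0145}
```

View pics/a9.png

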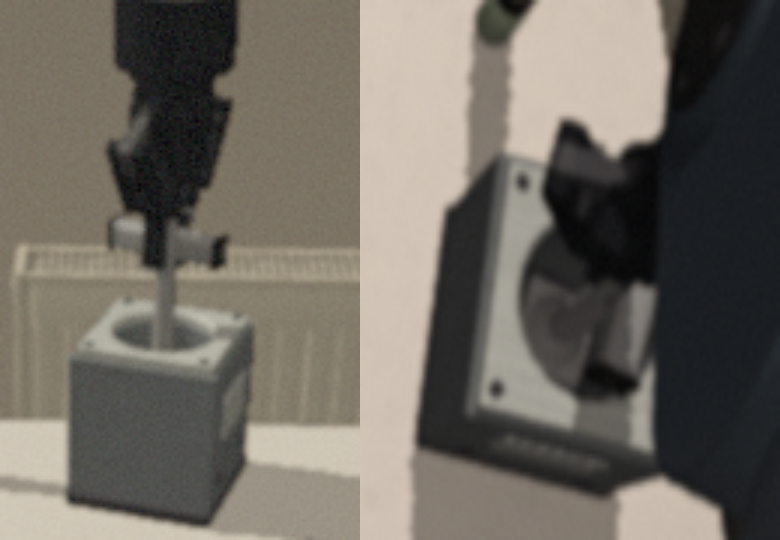

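Turned 100° by the yaw reading (1.250 to -0.495), with small forces. Letting go and rising straight up.

Request:
{"api": "step_arm", "payload": {
  "series": [
    {"claw":-0.5,"travel":[0,0,0],"yaw":0},
    {"claw":0,"travel":[0,0,0],"yaw":0},
    {"claw":0.5,"travel":[0,0,0],"yaw":0},
    {"claw":0.5,"travel":[0,0,0],"yaw":0},
    {"claw":0.5,"travel":[0,0,0],"yaw":0},
    {"claw":0.5,"travel":[0,0,0],"yaw":0}
  ]
}}

```text
time_s: 13.7
tool_pos: [0.4533, -0.2018, 0.1683]
tool_rot: [-3.142, -0.0, -0.496]
force: [0.3, 0.2, -0.6]
gripper_width: 0.0645
```

Request:
{"api": "step_arm", "payload": {
  "series": [
    {"claw":0.5,"travel":[0,0,-0.5],"yaw":0},
    {"claw":0.5,"travel":[0,0,-1.5],"yaw":0},
    {"claw":0.5,"travel":[0,0,-3],"yaw":0},
    {"claw":0.5,"travel":[0,0,-5],"yaw":0},
    {"claw":0.5,"travel":[0,0,-7.5],"yaw":0},
    {"claw":0.5,"travel":[0,0,-10],"yaw":0},
    {"claw":0.5,"travel":[0,0,-12],"yaw":0},
    {"claw":0.5,"travel":[0,0,-13],"yaw":0},
    {"claw":0.5,"travel":[0,0,-13],"yaw":0}
  ]
}}

```text
time_s: 14.45
tool_pos: [0.4539, -0.2021, 0.3008]
tool_rot: [3.142, -0.004, -0.496]
force: [0.5, -0.2, -0.2]
gripper_width: 0.0638
```

Run:
```python
from h import *
q=r.sense();print({k:np.round(v,4).tolist() for k,v in q.items() if k in('tool_pos','tool_rot','force','gripper_width','joint_pos')})
s=shot('side','side10.png');t=shot('top','top10.png')
a=np.hstack([cv2.resize(s['pixels'][20:200,300:420],None,fx=3,fy=3),cv2.resize(t['pixels'][190:310,400:520],(420,540))])
cv2.imwrite('pics/a10.png',a[:,:,::-1])
```

```text
{'joint_pos': [-0.5127, 0.193, 1.7125, 0.0, 1.2318, 1.5538], 'tool_pos': [0.4539, -0.2021, 0.3008], 'tool_rot': [3.1416, -0.0043, -0.4958], 'force': [0.4998, -0.2406, -0.2282], 'gripper_width': 0.0638}
```

View pics/a10.png

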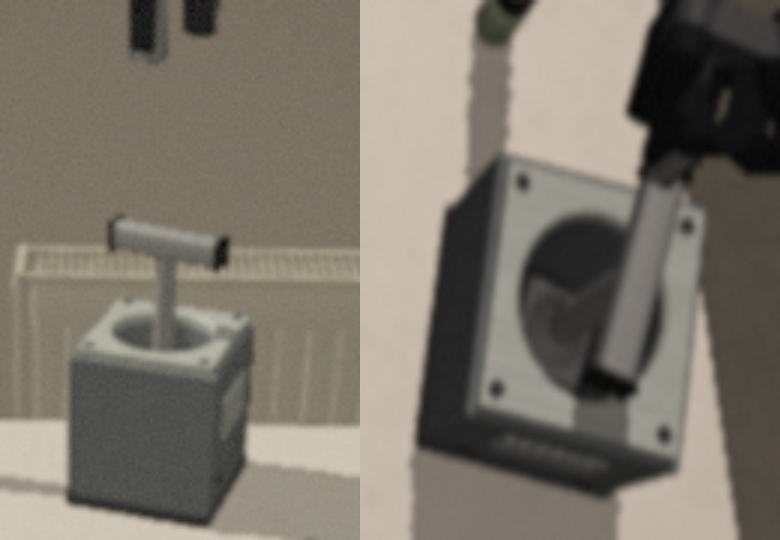

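Run:
```python
from h import *
g=lambda f:cv2.imread('pics/'+f)[:,:,::-1]
crop(g('top10.png'),450,215,60,70,8,'t11.png',5);crop(g('side10.png'),330,85,55,60,9,'s11.png',5)
```

```text
(no output)
```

View pics/t11.png

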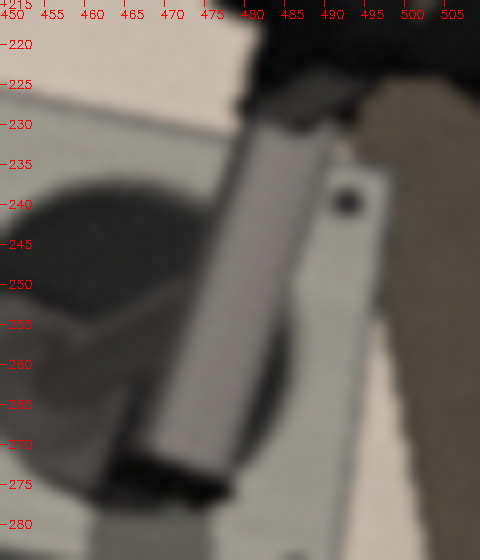

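View pics/s11.png

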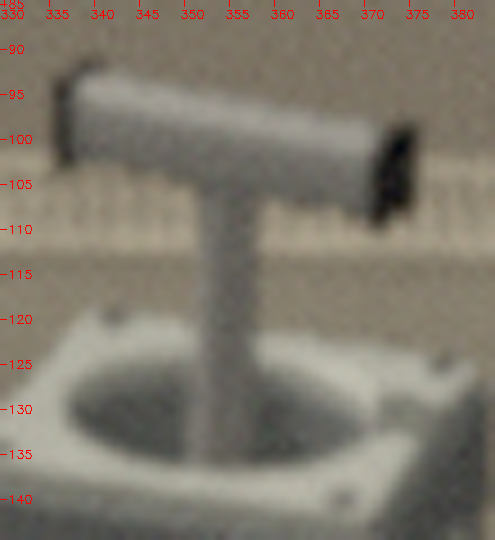

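Run:
```python
from h import *
s=shot('side');t=shot('top')
a=-.4955;u=np.array([np.cos(a),np.sin(a)]);v=np.array([-u[1],u[0]]);c=np.array([.4532,-.2018])
for z in(.184,.190):
  for i,j in((1,1),(1,-1),(-1,1),(-1,-1)):
    X=np.r_[c+.04*i*u+.008*j*v,z];print(z,i,j,proj(s,X).round(1),proj(t,X).round(1))
for b in((370.5,101),(371.5,100)):
  p,e=tri(t,(468.2,270.8),s,b);print(p.round(4),round(e,4))
z=.184
A=onz(t,(468.2,270.8),z);B=onz(t,(477.8,231),z);C=onz(t,(478,273.9),z);D=onz(t,(490,230),z)
print(np.degrees(np.arctan2(*(A-B)[[1,0]]))+180,np.degrees(np.arctan2(*(C-D)[[1,0]]))+180,r.sense()['time_s'])
```

```text
0.184 1 1 [335.   92.9] [483.6 223.7]
0.184 1 -1 [338.9  90.6] [493.7 227.6]
0.184 -1 1 [372.2 100.3] [466.9 272.6]
0.184 -1 -1 [375.9  97.8] [477.2 276.7]
0.19 1 1 [335.1  89.9] [485.  222.8]
0.19 1 -1 [339.   87.6] [495.3 226.7]
0.19 -1 1 [372.4  97.2] [468.2 272.1]
0.19 -1 -1 [376.1  94.7] [478.6 276.2]
[ 0.4247 -0.1791  0.1814] 0.0002
[ 0.4237 -0.1781  0.1839] 0.0012
336.66843873634105 334.77641689665455 14.65
```

```bash
python3 -c "
from h import *
print(workorder.hand_in()); print(r.sense()['time_s'])"
```

```text
the job is handed in; nothing more can be done
None
the job is handed in; nothing more can be done
```

I lifted the steel T-key off its post and lowered it into the square-collar well until its rim touched the floor. I then turned it 100° clockwise, let go and rose 13 cm clear. The turn was 10° past a quarter because the socket's play makes the stem lag about 15° behind the key. I handed in at about 14.7 s of the 42 s limit.

- **Height:** The floor contact came at tool height 0.1686 m, the same height at which I gripped the key on its stand. In the last pictures the key stands upright, with its bar top at 0.181–0.184 m; fully home would be about 0.184 m.
- **Forces:** The highest force I saw was about 12 N, when the key touched the floor. At the end it read close to zero.
- **Disagreement:** The arm's yaw says the key turned 100°. My reading of the bar in the last picture is less, roughly 95–98°, within picking error or a little settling on release.
- **Not checked:** The stem is hidden inside the well, so I never saw it turn. From the key's angle and the socket's play, I put it at about 80–85°.

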